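# Open the glaze crock and a tight stain jar, and hold its cap over the mouth

## Task

We are about to tint the glaze: lift the lid off the round crock by its knob and set it down gently, flat on the bench beside the crock, knob up. Then, with the tall square jar staying seated in the wooden block that braces it, unscrew its tight cap until the threads let go, and lift the cap straight off. Finish while still holding the cap, level and still, two or three centimetres above the jar's open mouth, with everything else left where it stands.

Things in the scene. Friction and masses are not known exactly. Their poses are not given: they have to be found in the camera images.
- lid_knob (a point): Centre of the round knob (28 mm wide, neck 16 mm) of the crock's loose stoneware lid, a disc 124 mm across, about 0.25 kg. It lies 42 mm above the lid's underside, an 88 mm lip that sits 6 mm deep in the crock with some 6 mm of play and stands flat on a bench. Above that underside: disc's edge 6 to 11 mm, disc beside the knob 19 mm, knob's top 53 mm. z up; yaw free.
- crock: Round stoneware glaze crock, empty, open on top, 116 mm across, 95 mm high, about 1.4 kg, loose on the bench. Origin at the centre of its underside, z up.
- block: Wooden block screwed to the bench, 96 (x) x 244 (y) x 45 mm high, with two square pockets 73 mm wide, 35 mm deep, 50 mm either side of its middle along y. The tall jar stands in one, a short jar in the other, either way round. Origin at the centre of its underside, z up.
- jar_mouth (a point): Centre of the tall jar's mouth, on top of the relaxed rubber seal, 110.5 mm above the jar's underside and 120.5 mm above the bench when seated. z up; x, y square to the jar's sides. The jar: white plastic, square, 70 mm wide, its shoulder sloping in from 62 mm up to a round neck at 80 mm; about 0.4 kg, loose in its pocket with 1.5 mm of play a side, so that it cannot turn.
- jar_centre (a point): Centre of the tall jar, 55 mm above its underside; axes as jar_mouth. How the thread works: the cap unscrews anticlockwise from above, rising 3 mm, and is free once its yaw relative to the jar reaches 1.25 rad (1.05 to 1.25 rad from tight). A hard stop blocks it at 1.85 rad: stop before. From 1.25 to 1.8 rad it lifts straight off; before, the thread holds it to the jar.
- cap_centre (a point): Centre of the tall jar's screw cap: black ribbed plastic, 62 mm across, 24 mm high, closed on top, 40 g. The point is on its axis, 12 mm below its top and above its lower edge. z up. Screwed tight, it lies 12 mm below jar_mouth, its yaw 0 to 0.2 rad relative to the jar; the squeezed seal makes the start stiffest (about 0.5 N m). Fingers have room 22 mm below this point.
- short_jar_centre (a point): Middle of the short square jar in the block's other pocket, 70 mm wide, 62 mm high in all (its closed cap's top is 72 mm above the bench); 31 mm above its underside. Leave it alone.
- brush_pot: Steel pot of brushes, 72 mm across, 105 mm high (the brushes stand up to about 180 mm), loose, at the far side of the bench. Origin at the centre of its underside. Leave it alone.
- tile: Plaster tile with a raised pattern, 112 x 112 x 16 mm, lying at the far left of the bench. Origin at the centre of its underside. Leave it alone.
- spoon: Steel measuring spoon, 190 mm long, lying at the far right of the bench. Origin at its middle, on the bench. Leave it alone.
Mind the look-alikes: they are no part of the job. Leave any pink or yellow look-alike of the part that bears lid_knob alone.

How it is judged (in metres and radians):
On the way, in this order (a step that is already met when the one before it is completed fails the run):
1. the lid lies flat on the bench beside the crock, knob up, let go (height (world z) of lid_knob between 0.038 and 0.046 m and angle between lid_knob's own z axis and vertical below 0.1 rad and horizontal distance between lid_knob and crock above 0.11 m and contact force between the fingers and lid below 0.1 N), for 0.2 s.
2. the cap has been turned until its threads let go, still on the seated jar (angle between the x axis of cap_centre and the x axis of jar_mouth, either way round above 1.1 rad and z of cap_centre in the frame of jar_mouth below 0.004 m and horizontal distance between cap_centre and jar_mouth below 0.008 m), for 0.05 s.
At the end, for the whole second after the job is handed in: The gripper holds the cap clear of the jar: lower edge 3 to 50 mm above the mouth, within 20 mm of the axis, level within 0.2 rad, still. The tall jar is seated and upright. The lid lies flat on the bench, knob up, let go, its centre over 110 mm from the crock's (all of step 1 and contact force between the fingers and cap above 1 N and contact force between cap and jar below 0.1 N and z of cap_centre in the frame of jar_mouth between 0.015 and 0.062 m and horizontal distance between cap_centre and jar_mouth below 0.02 m and angle between cap_centre's own z axis and vertical below 0.2 rad and linear speed of cap below 0.03 m/s and height (world z) of jar_mouth below 0.1245 m and angle between jar_mouth's own z axis and vertical below 0.08 rad); the arm keeps its last pose, push and grip.
It fails at once if the tall jar is pulled more than 10 mm up out of its pocket (height (world z) of jar_mouth above 0.1305 m).
It fails at once if the lid is dropped (falls faster than 0.6 m/s unheld) (linear speed of lid above 0.6 m/s and contact force between the fingers and lid below 0.1 N).
It fails at once if the crock, the short jar, the brush pot, the tile or the spoon is moved more than 30 mm (distance of any of crock, short_jar_centre, brush_pot, tile, spoon from where it was at the start of the episode above 0.03 m).
It also fails if it takes over 48 s, if anything falls off the work surface, if the arm or the gripper's body presses on something with over 40 N, if the wrist force passes 120 N, or if a joint passes its speed limit or range.

## Robot

A 6-joint arm with a two-finger parallel gripper is mounted at the origin on the work surface. World frame = base frame: x ahead of the robot, y to its left, z up, the work surface at z = 0. Lengths are in mm, angles in rad, forces in N, time in s.
With the tool pointing down it reaches from about 400 to 925 mm from the base axis. Payload 12.5 kg.
Tool frame: the origin (TCP) lies between the finger pads; the fingertips stand 8 mm ahead of it and the grasp point (between the pads) lies 11 mm behind it; y points along the fingers, z is the direction in which the jaws open and shut, and the axes are right-handed (so a half turn about y gives the same grasp; the last joint's range is limited). The gripper opens to 95 mm and grips with 3 to 60 N. Pads are 20 mm wide; open, the fingers measure 119 mm over their backs; the gripper's body (75 mm by 180 mm) begins 59 mm behind the grasp point.
Start: joints at [1.147, 0.491, 1.559, -0, 1.092, -0.106], TCP at [195.283, 593.729, 188.161] pointing down, gripper open.
Joint ranges: [-3.1, 3.1], [-0.84, 2.19], [0.05, 2.79], [-1.13, 4.28], [0.06, 2.93], [-2.69, 2.69]. Speed limits (rad/s): [2.22, 2.22, 2.79, 3.14, 3.14, 3.14].

## Interface

Orientations are given as a rotation vector (axis times angle).
In Python, from plant import robot, snapshot, finish_job gives the robot as it stands. The module is installed in compiled form; this text tells all that it offers.
- The arm moves only by the shell command python3 -m inch 'ROWS' [OPENING] [FORCE]. ROWS is JSON, a list of rows, each a list of 6 numbers: the shift along the tool's x, y, z in cm, then the turn, a rotation vector about the tool's x, y, z in rad. In form: [[dx, dy, dz, wx, wy, wz], ...]. A call has 1 to 10 rows; each row is the pose to reach, as a shift and turn from the pose commanded when the call began, along the tool's axes at that moment; what a row does not reach only later rows make up. A row lasts 1/12 s, in which the tool goes at most 41.7 mm and 7.16 degrees, less where a joint would pass 70% of its speed; a pose out of reach is approached as far as the arm can. A call with a gripper value outside its range is refused whole. OPENING is the finger opening in cm, from 0 to 9.51, set as the call begins (- or left out, the last holds). The fingers move at their own pace and stop on an object; FORCE is the grip in N (left out, the last holds). Time passes only in rows, so rows that repeat a pose let the fingers close. It gives the time, the measured TCP pose, the force and the opening at its end, in the units of the state.
- robot.sense(): the state, without advancing time (a new reading comes with each control period).
- snapshot(name): name is "side" or "top" or "wrist"; returns a dict with "image" (384x512x3 uint8, red, green, blue), "range_z" (384x512 float32, mm along the optical axis (not along the pixel's ray), 0 where there is no reading), "mtx" (3x3 intrinsics, pixels), "pose" (4x4, takes a point from camera to world coordinates). Camera axes: x right, y down, z forward; pixel columns grow to the right and rows downward; lengths in mm; the calibration is good to about 2 mm. A picture is of the moment at which its call begins.
- finish_job(): hands the job in, once; it reports no verdict.
The state is a dict: "time_s": time; "joint_pos": joint angles; "joint_velocities": joint speeds; "effort": joint torques, N m; "eef_pos": TCP position; "tcp_rot": TCP orientation; "ft_force": force on the tool from outside, world axes, zero at the start; "moment": the same for the moment, N m; "width": finger opening in mm.
Only numpy, scipy, OpenCV 4.12 (cv2) and the standard library are available. Lean on these libraries where they do the work, as an engineer would, in place of code of your own. Each camera call takes 0.05 s, during which the arm holds its last target.

## Working session

There is one attempt and no reset: what is moved stays moved. The work goes in short steps, Python scripts to look and compute and a shell command to move; the robot and the scene stay as the last step left them, time stands still between calls to the robot, and variables do not carry over. Pictures are saved under pics/ and viewed, and the job is handed in when it is done.

```bash
mkdir -p pics; ls
python3 - <<'E'
from plant import robot, snapshot
import cv2, pickle
s=robot.sense(); print(s)
for n in ["top","side","wrist"]:
    d=snapshot(n); pickle.dump(d,open(f"pics/{n}0.pkl","wb"))
    cv2.imwrite(f"pics/{n}0.png",d["image"][:,:,::-1]); print(n,d["mtx"].round(1).tolist(),d["pose"].round(3).tolist())
E
```

```text
pics
{'time_s': 0.0, 'joint_pos': array([ 1.14741140e+00,  4.91576947e-01,  1.55943645e+00,  4.99174035e-06,
        1.09169611e+00, -1.05611588e-01]), 'joint_velocities': array([ 0.0022262 ,  0.00021352,  0.00095006, -0.00264137, -0.0013281 ,
       -0.0016271 ]), 'effort': array([ 1.20184170e-03, -6.12630486e+01, -2.58187097e+01,  6.92599732e-02,
        4.81508137e-02, -1.02142719e-04]), 'eef_pos': array([195.15692666, 593.47025351, 187.55543731]), 'tcp_rot': array([-1.55744962,  0.24966092, -0.2491939 ]), 'ft_force': array([-1.07779667, -0.843927  , -0.27724405]), 'moment': array([-0.00537455, -0.02916693, -0.00016029]), 'width': 95.23480899168172}
top [[409.2, 0.0, 258.6], [0.0, 409.2, 187.8], [0.0, 0.0, 1.0]] [[-0.013, -0.996, 0.085, 430.027], [-1.0, 0.014, 0.001, -35.881], [-0.003, -0.085, -0.996, 1077.084], [0.0, 0.0, 0.0, 1.0]]
side [[465.7, 0.0, 258.5], [0.0, 465.7, 191.6], [0.0, 0.0, 1.0]] [[0.888, -0.291, 0.356, 81.227], [-0.46, -0.579, 0.674, -878.452], [0.01, -0.762, -0.647, 900.288], [0.0, 0.0, 0.0, 1.0]]
wrist [[344.8, 0.0, 259.7], [0.0, 344.8, 188.2], [0.0, 0.0, 1.0]] [[0.313, 0.907, 0.281, 114.257], [0.95, -0.299, -0.092, 619.627], [0.001, 0.296, -0.955, 384.28], [0.0, 0.0, 0.0, 1.0]]
```

View pics/top0.png

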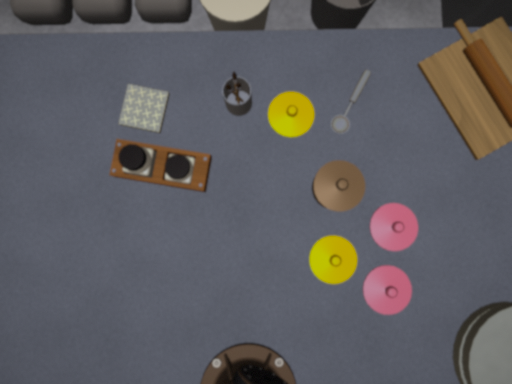

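View pics/side0.png

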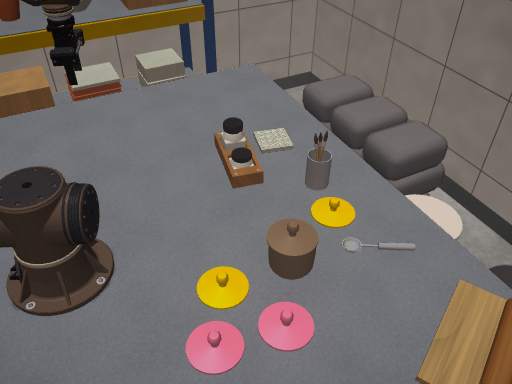

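View pics/wrist0.png

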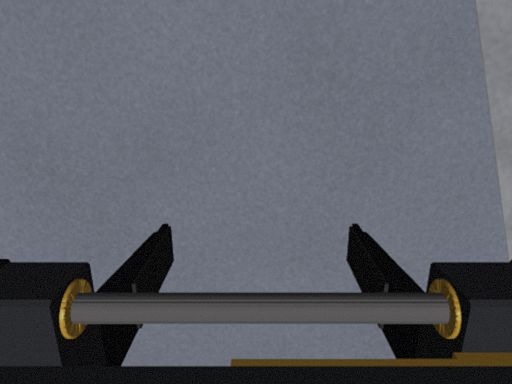

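Top view: brown lid/crock at about (340,186), tall jar's cap at (133,157), short jar at (180,167). The decoys are yellow (291,114) and (334,260), and pink (395,227) and (387,290). Next I measure positions from the pixels.

```bash
cat > h.py <<'E'
import numpy as np, cv2, pickle
from scipy.spatial.transform import Rotation as R
def pts(d):
    h,w=d["range_z"].shape; u,v=np.meshgrid(np.arange(w),np.arange(h))
    K=d["mtx"]; z=d["range_z"]; P=np.stack([(u-K[0,2])/K[0,0]*z,(v-K[1,2])/K[1,1]*z,z],-1)
    T=d["pose"]; return P@T[:3,:3].T+T[:3,3]
def ray(d,u,v,h):
    K=d["mtx"];T=d["pose"]; r=T[:3,:3]@np.array([(u-K[0,2])/K[0,0],(v-K[1,2])/K[1,1],1]); o=T[:3,3]
    return o+r*(h-o[2])/r[2]
def circ(p): 
    (c,r)=cv2.minEnclosingCircle(p[:,:2].astype(np.float32)); return np.round(c,1),round(r,1)
E
python3 - <<'E'
from h import *
for n in ["top","side"]:
    d=pickle.load(open(f"pics/{n}0.pkl","rb")); P=pts(d); ok=d["range_z"]>0
    hsv=cv2.cvtColor(d["image"],cv2.COLOR_RGB2HSV)
    print(n,"bench z",np.median(P[250:300,150:250,2]))
    def show(lbl,box,lo,hi):
        m=np.zeros(ok.shape,bool); m[box[1]:box[3],box[0]:box[2]]=1
        m&=ok&(P[...,2]>lo)&(P[...,2]<hi); p=P[m]
        if len(p)<4: print(lbl,len(p));return
        print(lbl,len(p),"mean",p.mean(0).round(1),"min",p.min(0).round(1),"max",p.max(0).round(1),"circ",circ(p))
    b=dict(top=[(305,150,375,220),(105,130,150,190),(155,140,215,195),(100,130,220,200),(110,80,175,135)],
           side=[(260,215,325,280),(215,110,250,145),(225,145,260,180),(205,110,270,190),(250,125,300,155)])[n]
    show("knob",b[0],122,160); show("liddisc",b[0],90,113)
    show("cap",b[1],122,150); show("short",b[2],64,90); show("block",b[3],38,50); show("tile",b[4],8,25)
    if n=="top":
        for nm,lo,hi in [("yellow",(22,120,80),(35,255,255)),("pink",(160,80,80),(179,255,255))]:
            m=cv2.inRange(hsv,lo,hi); c=cv2.findContours(m,0,1)[0]
            for k in c:
                if cv2.contourArea(k)>300:
                    (u,v),r=cv2.minEnclosingCircle(k); print(nm,u,v,r,ray(d,u,v,9).round(1))
        show("spoon",(325,60,375,140),5,40); show("pot",(220,65,255,120),40,300)
E
```

```text
top bench z -0.7748941097910347
knob 121 mean [ 516.6 -225.2  139.1] min [ 504.3 -238.7  126.9] max [ 530.3 -212.7  144.5] circ (array([ 516.6, -226.3]), 14.1)
liddisc 1962 mean [ 516.5 -225.6  102.5] min [ 457.1 -287.5   93.7] max [ 578.2 -165.   110.9] circ (array([ 517.1, -226.9]), 62.2)
cap 62 mean [591.4 269.5 123. ] min [562.  238.9 122. ] max [619.2 296.3 125.1] circ (array([590.1, 266.8]), 29.7)
short 484 mean [572.7 168.3  71. ] min [542.7 137.9  64.1] max [602.9 200.2  77.1] circ (array([573.3, 169. ]), 31.4)
block 1970 mean [578.  205.1  43.9] min [513.9  91.   38. ] max [651.2 346.2  49.9] circ (array([582.6, 218.3]), 131.2)
tile 1768 mean [738.1 268.4  15.2] min [673.6 203.8   8.1] max [803.4 335.8  22.1] circ (array([738.8, 269.8]), 77.8)
yellow 332.895751953125 259.2393798828125 24.55055046081543 [ 333.1 -223.4    9. ]
yellow 290.7052307128906 113.9803466796875 23.489768981933594 [ 716.6 -122.2    9. ]
pink 387.0 289.5 25.045059204101562 [ 254.6 -359.8    9. ]
pink 393.5882263183594 226.58824157714844 24.423770904541016 [ 414.9 -383.3    9. ]
spoon 495 mean [ 746.7 -28
[... 279 characters left out ...]
  137.6] min [ 502.1 -244.4  122.3] max [ 528.6 -218.   145.4] circ (array([ 514.5, -230.3]), 14.2)
liddisc 1451 mean [ 511.4 -236.5  103.8] min [ 453.5 -291.    90. ] max [ 579.  -165.5  112.8] circ (array([ 515.5, -227.2]), 64.4)
cap 99 mean [588.9 264.  123.5] min [562.4 235.5 122.1] max [619.9 294.8 126.7] circ (array([591.4, 265. ]), 30.9)
short 237 mean [570.7 163.3  72.2] min [541.8 134.8  64. ] max [602.6 234.4  76.8] circ (array([566.3, 184.6]), 50.8)
block 751 mean [566.2 171.7  45.6] min [511.9  84.6  38. ] max [647.7 347.3  50. ] circ (array([583.4, 215.4]), 132.6)
tile 687 mean [735.7 261.2  17.1] min [671.8 198.    8.1] max [803.1 332.2  24.8] circ (array([737.3, 265.1]), 78.3)
```

Run:
```python
from h import *
d=pickle.load(open("pics/top0.pkl","rb"));hsv=cv2.cvtColor(d["image"],cv2.COLOR_RGB2HSV)
# block orientation from its wood colour
m=cv2.inRange(hsv,(3,90,50),(22,255,255)); m[:, :100]=0; m[:, 220:]=0; m[:125]=0;m[205:]=0
p=cv2.findNonZero(m); q=np.array([ray(d,u,v,45)[:2] for u,v in p[:,0]],np.float32)
print(len(q),cv2.minAreaRect(q))
im=cv2.resize(d["image"][120:210,95:225],None,fx=6,fy=6,interpolation=2); cv2.imwrite("pics/blk.png",im[:,:,::-1])
s=pickle.load(open("pics/side0.pkl","rb"));cv2.imwrite("pics/blks.png",cv2.resize(s["image"][105:290,200:340],None,fx=4,fy=3.2)[:,:,::-1])
```

```text
1907 ((579.9323120117188, 215.6230010986328), (246.53651428222656, 95.8158950805664), 79.66206359863281)
```

View pics/blk.png

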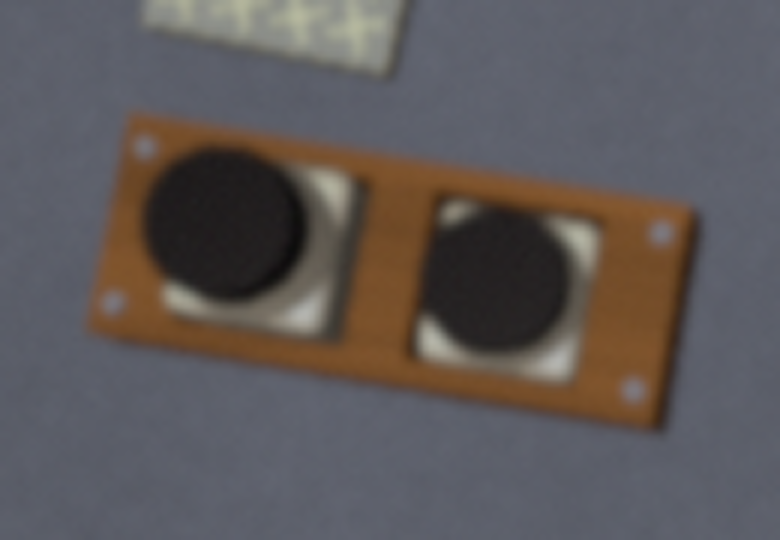

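View pics/blks.png

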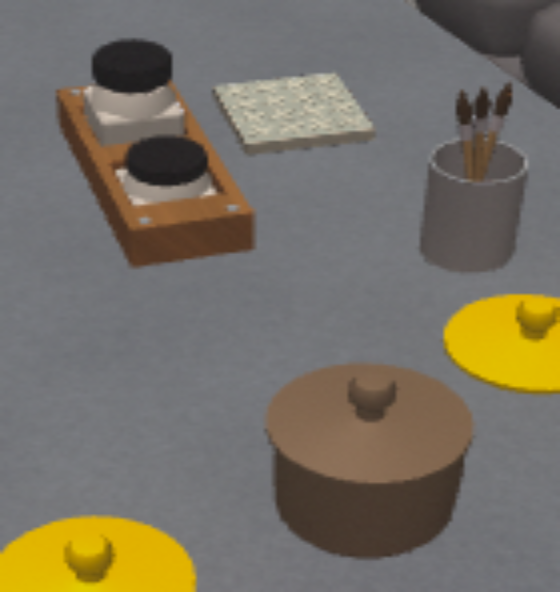

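```bash
cat >> h.py <<'E'
def rows(s,target,yaw=None):
    """shift (cm, tool axes) and turn about tool axes from pose in state to target TCP (mm); tool down, jaw axis at world yaw (mod pi)"""
    M=R.from_rotvec(s["tcp_rot"]).as_matrix()
    sh=M.T@(np.array(target)-s["eef_pos"])/10
    y=np.array([0,0,-1.]); zc=M[:,2]; cy=np.arctan2(zc[1],zc[0])
    if yaw is None: a=cy
    else: a=cy+(yaw-cy+np.pi/2)%np.pi-np.pi/2
    z=np.array([np.cos(a),np.sin(a),0]); G=np.stack([np.cross(y,z),y,z],1)
    w=R.from_matrix(M.T@G).as_rotvec()
    return sh.round(2),w.round(3),round(cy,3)
E
python3 - <<'E'
from h import *; from plant import robot
s=robot.sense(); print(R.from_rotvec(s["tcp_rot"]).as_matrix().round(3))
print(rows(s,(450,330,250)), rows(s,(516.5,-226,190)))
d=pickle.load(open("pics/top0.pkl","rb"));P=pts(d);q=P[145:170,122:145]
print(np.median(q[...,2]))
E
```

```text
[[ 0.95  -0.     0.313]
 [-0.313 -0.001  0.95 ]
 [-0.    -1.    -0.001]]
(array([ 32.44,  -6.22, -17.07]), array([ 0.001, -0.   , -0.   ]), np.float64(1.253)) (array([ 56.13,  -0.17, -67.81]), array([ 0.001, -0.   , -0.   ]), np.float64(1.253))
119.53138107255631
```

```bash
python3 -m inch '[[0,-5,0,0,0,0],[5,-5.3,-3,0,0.1,0],[9,-5.3,-5,0,0.2,0],[13,-5.3,-7,0,0.3,0],[17,-5.3,-9,0,0.4,0],[21,-5.3,-11,0,0.5,0],[25,-5.3,-13,0,0.6,0],[29,-5.3,-15,0,0.7,0],[32.4,-5.3,-17,0,0.8,0],[34,-5.3,-20,0,0.9,0]]'
python3 - <<'E'
from h import *; from plant import robot
s=robot.sense(); print(s["joint_pos"].round(2),rows(s,(516.5,-226,230),0.35))
E
```

```text
time_s: 0.98
eef_pos: [447.5, 316.8, 240.8]
tcp_rot: [-1.354, 0.949, -0.949]
ft_force: [1.5, 0.8, -0.7]
width: 95.0
[0.5  0.33 1.68 0.   1.13 0.15] (array([ 53.38,   1.07, -12.02]), array([-0.   , -0.002, -0.   ]), np.float64(0.348))
```

```bash
python3 -m inch '[[4,0,-1,0,0,0],[8,0,-2,0,0,0],[12,0,-3,0,0,0],[16,0,-4,0,0,0],[20,0,-5,0,0,0],[24,0,-6,0,0,0],[28,0,-7,0,0,0],[32,0,-8,0,0,0],[36,0,-9,0,0,0],[40,0,-10,0,0,0]]'
python3 -m inch '[[4,0,-1,0,0,0],[8,0,-1.5,0,0,0],[11,0,-2,0,0,0],[12.5,0,-2,0,0,0],[12.5,0,-2,0,0,0],[12.5,0,-2,0,0,0]]'
python3 - <<'E'
from h import *; from plant import robot,snapshot
s=robot.sense(); print(s["joint_pos"].round(2),s["eef_pos"],rows(s,(516.5,-226,230),0.35))
d=snapshot("wrist"); cv2.imwrite("pics/w1.png",d["image"][:,:,::-1]); pickle.dump(d,open("pics/w1.pkl","wb"))
P=pts(d); K=d["range_z"]>0
hsv=cv2.cvtColor(d["image"],cv2.COLOR_RGB2HSV)
for lo,hi in ((124,150),(90,113)):
    m=K&(P[...,2]>lo)&(P[...,2]<hi)&(np.hypot(P[...,0]-516,P[...,1]+226)<75); p=P[m]; print(len(p),p.mean(0).round(1),circ(p))
E
```

```text
time_s: 1.82
eef_pos: [489.6, -93.9, 241.2]
tcp_rot: [-1.356, 0.945, -0.945]
ft_force: [0.8, 1.4, 0.2]
width: 95.0
time_s: 2.32
eef_pos: [514.2, -215.7, 240.6]
tcp_rot: [-1.355, 0.947, -0.945]
ft_force: [-0.3, 1.0, 0.0]
width: 95.3
[-0.52  0.34  1.66  0.    1.14 -0.87] [ 514.19058509 -215.68691566  240.60391946] (array([ 1.05,  1.06, -0.14]), array([ 0.001,  0.002, -0.001]), np.float64(0.352))
765 [ 513.2 -224.7  138.9] (array([ 513.9, -227. ]), 14.2)
10501 [ 512.6 -223.2  102.8] (array([ 514.1, -227.1]), 62.2)
```

View pics/w1.png

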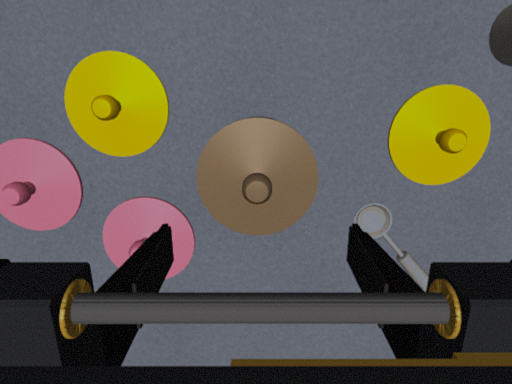

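Wrist view: brown lid and its knob at (257,187) between the finger planes, decoys all to the sides. I descend over the knob.

```bash
python3 -m inch '[[1.1,2,-0.3,0,0,0],[1.1,5,-0.3,0,0,0],[1.1,8,-0.3,0,0,0],[1.1,9.5,-0.3,0,0,0],[1.1,10.5,-0.3,0,0,0],[1.1,11.3,-0.3,0,0,0],[1.1,12,-0.3,0,0,0],[1.1,12,-0.3,0,0,0],[1.1,12,-0.3,0,0,0]]'
python3 - <<'E'
from h import *; from plant import robot,snapshot
s=robot.sense(); print(s["eef_pos"],s["ft_force"],rows(s,(515,-227,120),0.35))
d=snapshot("wrist"); cv2.imwrite("pics/w2.png",d["image"][:,:,::-1])
E
```

```text
time_s: 3.12
eef_pos: [515.7, -227.2, 121.7]
tcp_rot: [-1.356, 0.944, -0.946]
ft_force: [0.4, 0.3, -0.3]
width: 95.1
[ 515.72950388 -227.18832251  121.66005551] [ 0.36235188  0.30523296 -0.3440845 ] (array([-0.04,  0.17, -0.06]), array([-0.001,  0.003,  0.001]), np.float64(0.353))
```

View pics/w2.png

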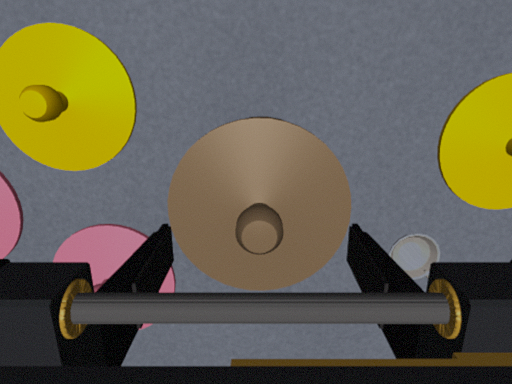

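Knob at (260,232), centred between the fingers at (165..355). Closing at a moderate 25 N.

```bash
python3 -m inch '[[0,0.1,0,0,0,0],[0,0.1,0,0,0,0],[0,0.1,0,0,0,0],[0,0.1,0,0,0,0],[0,0.1,0,0,0,0],[0,0.1,0,0,0,0],[0,0.1,0,0,0,0],[0,0.1,0,0,0,0]]' 1.5 25
python3 -m inch '[[0,0,0,0,0,0],[0,0,0,0,0,0],[0,0,0,0,0,0]]'
```

```text
time_s: 3.83
eef_pos: [515.4, -227.4, 120.1]
tcp_rot: [-1.356, 0.945, -0.945]
ft_force: [0.2, 0.4, 0.5]
width: 47.0
time_s: 4.08
eef_pos: [515.4, -227.4, 120.1]
tcp_rot: [-1.356, 0.945, -0.945]
ft_force: [-0.3, 0.1, 0.8]
width: 27.4
```

```bash
python3 -m inch '[[0,0,0,0,0,0],[0,0,0,0,0,0],[0,-0.3,0,0,0,0],[0,-0.7,0,0,0,0],[0,-1.2,0,0,0,0],[0,-2,0,0,0,0],[0,-3,0,0,0,0],[0,-4,0,0,0,0],[0,-4,0,0,0,0]]'
python3 - <<'E'
from h import *; from plant import robot,snapshot
s=robot.sense(); print(s["eef_pos"],s["ft_force"],rows(s,(515,-67,s["eef_pos"][2]),0.35))
for n in ("wrist","side"):
  d=snapshot(n); cv2.imwrite(f"pics/{n}3.png",d["image"][:,:,::-1])
E
```

```text
time_s: 4.83
eef_pos: [516.3, -227.9, 162.7]
tcp_rot: [-1.355, 0.942, -0.948]
ft_force: [0.7, -0.2, 0.1]
width: 14.9
[ 516.2689063  -227.853272    162.66904165] [ 0.6664773 -0.2311824  0.1163107] (array([-15.14,  -0.03,   5.44]), array([-0.002,  0.003,  0.003]), np.float64(0.353))
```

View pics/side3.png

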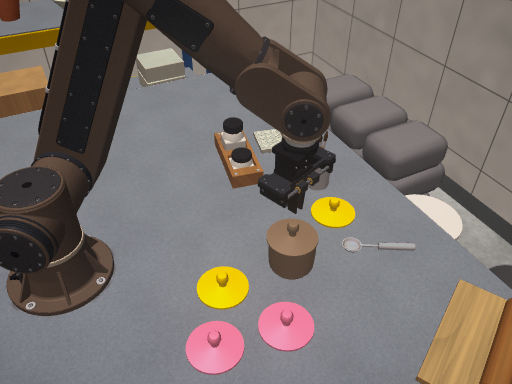

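View pics/wrist3.png

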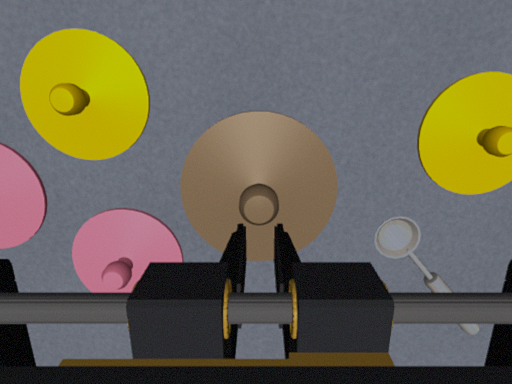

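The fingers closed past the knob to 14.9 mm, so the grasp missed. I check where the fingers really are relative to the knob.

Run:
```python
from h import *; from plant import robot,snapshot
s=robot.sense(); M=R.from_rotvec(s["tcp_rot"]).as_matrix(); t=s["eef_pos"]
for n in ("wrist","side","top"):
    d=snapshot(n); P=pts(d); ok=d["range_z"]>0; pickle.dump(d,open(f"pics/{n}4.pkl","wb"))
    L=(P-t)@M
    # finger points: tool y from -40..20 mm
    f=ok&(L[...,1]>-35)&(L[...,1]<15)&(abs(L[...,0])<40)&(abs(L[...,2])<60)
    q=L[f]; print(n,len(q), q.min(0).round(1) if len(q) else 0,q.max(0).round(1) if len(q) else 0)
    if len(q):
        for a in range(-35,15,10):
            k=q[(q[:,1]>=a)&(q[:,1]<a+10)]
            if len(k): print(a,len(k),k.mean(0).round(1),k.min(0).round(1),k.max(0).round(1))
    k=ok&(P[...,2]>122)&(P[...,2]<150)&(np.hypot(P[...,0]-516,P[...,1]+226)<25); p=P[k]
    if len(p): print("knob",len(p),p.mean(0).round(1),p.min(0).round(1),p.max(0).round(1),circ(p))
    T=np.linalg.inv(d["pose"]); 
    for w in (t,t+M@[0,8,0],t-M@[0,11,0]):
        c=T[:3,:3]@w+T[:3,3]; print("uv",(d["mtx"]@c/c[2]).round(1))
```

```text
wrist 155 [-12.6 -34.9 -13.3] [ -0.3 -25.7  10.8]
-35 155 [-10.4 -31.4  -1.1] [-12.6 -34.9 -13.3] [ -0.3 -25.7  10.8]
knob 1352 [ 512.9 -224.4  138.8] [ 499.9 -240.8  124.6] [ 527.6 -212.8  143.5] (array([ 514., -227.]), 14.4)
uv [261.5 224.6   1. ]
uv [261.4 219.6   1. ]
uv [261.6 232.    1. ]
side 36 [-10.1 -34.9 -12.3] [ 14.6 -24.9  12.3]
-35 35 [  4.6 -31.4  -3.4] [-10.1 -34.9 -12.3] [ 14.6 -25.7  11. ]
-25 1 [  3.7 -24.9  12.3] [  3.7 -24.9  12.3] [  3.7 -24.9  12.3]
knob 124 [ 513.4 -233.   137.7] [ 502.2 -243.6  123.3] [ 529.2 -218.   145.3] (array([ 515.1, -229.9]), 14.2)
uv [292.7 217.9   1. ]
uv [292.5 220.4   1. ]
uv [293.  214.4   1. ]
top 0 0 0
uv [344.4 183.2   1. ]
uv [343.7 183.5   1. ]
uv [345.4 182.7   1. ]
```

Run:
```python
from h import *; from plant import robot
s=robot.sense(); M=R.from_rotvec(s["tcp_rot"]).as_matrix(); t=s["eef_pos"]
d=pickle.load(open("pics/side4.pkl","rb")); T=np.linalg.inv(d["pose"])
im=cv2.resize(d["image"][150:270,240:350],None,fx=5,fy=5)[:,:,::-1].copy()
for a,c in ((8,(0,0,255)),(0,(0,255,0)),(-11,(255,0,0)),(-70,(255,255,0))):
    w=T[:3,:3]@(t+M@[0,a,0])+T[:3,3]; u=d["mtx"]@w/w[2]
    cv2.circle(im,(int((u[0]-240)*5),int((u[1]-150)*5)),4,c,-1)
cv2.imwrite("pics/s4z.png",im)
P=pts(d);L=(P-t)@M
for v in range(196,236,3): print(v,[tuple(int(x) for x in L[v,u]) if d["range_z"][v,u]>0 else 0 for u in (286,290,293,296,300)])
d=pickle.load(open("pics/wrist4.pkl","rb"));P=pts(d);L=(P-t)@M
for v in range(215,300,8): print(v,[tuple(int(x) for x in L[v,u]) if d["range_z"][v,u]>0 else 0 for u in (232,238,242,275,280)])
```

```text
196 [(37, -139, -78), (31, -123, -58), (9, -85, -18), (13, -82, -11), (8, -66, 9)]
199 [(36, -129, -76), (0, -69, -16), (9, -75, -16), (13, -74, -11), (10, -59, 8)]
202 [(36, -121, -75), (0, -59, -14), (10, -66, -16), (13, -64, -10), (10, -50, 9)]
205 [(35, -111, -74), (0, -50, -13), (9, -56, -14), (12, -53, -7), (11, -42, 8)]
208 [(-138, 157, 154), (3, -44, -16), (9, -47, -14), (14, -47, -10), (12, -33, 8)]
211 [(-130, 157, 145), (0, -30, -11), (7, -33, -10), (-111, 160, 166), (-102, 159, 173)]
214 [(-121, 156, 134), (-114, 157, 143), (-107, 157, 149), (-101, 156, 153), (-92, 156, 161)]
217 [(-116, 160, 128), (-106, 157, 133), (-101, 159, 141), (-95, 159, 146), (-85, 157, 152)]
220 [(-42, 55, 31), (-35, 57, 39), (-32, 60, 47), (-25, 58, 50), (-18, 58, 57)]
223 [(-35, 56, 23), (-3, 15, -3), (0, 17, 2), (4, 19, 9), (-10, 56, 47)]
226 [(-27, 53, 13), (1, 17, -9), (7, 16, -5), (11, 17, 0), (-3, 54, 38)]
229 [(-19, 51, 3), (3, 23, -11), (10, 21, -8), (14, 23, -2), (2, 54, 30)]
232 [(-13, 51, -3), (4, 32, -11), (11, 30, -9), (14, 33, -1), (11, 51, 19)]
235 [(-5, 50, -12), (0, 51, -5), (7,
[... 222 characters left out ...]
11), (-10, -35, -10), (-9, -33, 6), (-11, -37, 9)]
239 [(-11, -46, -14), (-11, -46, -11), (-9, -42, -9), (-10, -43, 6), (-11, -45, 8)]
247 [(-11, -53, -13), (-11, -54, -10), (-10, -52, -9), (-7, -47, 6), (-11, -55, 8)]
255 [(-12, -63, -13), (-11, -62, -10), (-9, -59, -8), (-3, -46, 6), (-11, -61, 7)]
263 [0, (-11, -69, -10), (-9, -65, -8), (0, -48, 6), (-10, -67, 7)]
271 [(-11, -75, -12), (-10, -73, -9), (-6, -67, -8), (3, -50, 6), (-10, -72, 7)]
279 [(-11, -81, -11), (-10, -79, -9), (-2, -67, -8), (7, -50, 6), (-10, -79, 6)]
287 [(-11, -86, -11), (-8, -82, -9), (0, -68, -8), (149, 158, 17), (-9, -82, 6)]
295 [(-29, -117, -8), (-31, -120, -6), (-29, -118, -5), (-30, -118, 2), (-30, -118, 4)]
```

View pics/s4z.png

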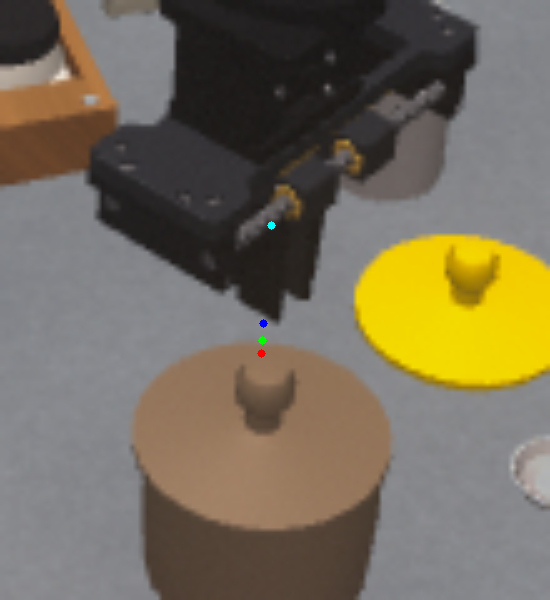

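Run:
```python
from h import *; from plant import robot
s=robot.sense(); M=R.from_rotvec(s["tcp_rot"]).as_matrix(); t=s["eef_pos"]
for n,cols,rr in (("wrist",(239,241,243,244,275,277,279),range(222,234)),("side",(288,290,292,293,294,295,298,300),range(204,218))):
    d=pickle.load(open(f"pics/{n}4.pkl","rb"));P=pts(d);L=(P-t)@M
    for u in cols:
        k=[v for v in rr if abs(L[v,u,2])<25 and L[v,u,1]<0]
        if not k: continue
        v=min(k) if n=="wrist" else max(k); print(n,u,v,L[v,u].round(1), d["image"][v,u], L[v+(1 if n=="wrist" else -1),u].round(1))
```

```text
wrist 239 224 [-11.8 -28.3 -11.9] [28 25 16] [-11.3 -28.5 -11.9]
wrist 241 224 [-11.5 -27.7 -10.9] [9 3 1] [-12.2 -30.5 -10.8]
wrist 243 227 [-10.4 -29.   -9.8] [15 14 17] [-10.7 -31.   -9.7]
wrist 244 226 [-10.1 -27.2  -9.4] [65 49 43] [-10.  -28.1  -9.3]
wrist 275 226 [-10.6 -28.4   7.2] [68 56 43] [-10.3 -29.    7.2]
wrist 277 224 [-11.8 -28.4   8.2] [61 47 38] [-11.8 -29.7   8.2]
wrist 279 224 [-11.1 -26.8   9.4] [15 10  4] [-11.6 -29.4   9.2]
side 288 209 [ -6.7 -31.8 -10.8] [37 32 31] [ -7.6 -33.5  -9.8]
side 290 211 [ -0.1 -30.3 -11.6] [53 51 50] [ -0.1 -33.6 -11.9]
side 292 212 [  5.1 -30.  -10.8] [56 53 51] [  4.4 -32.1 -10.1]
side 293 213 [  7.  -27.2  -9.4] [78 77 78] [  8.2 -32.2 -11.2]
side 294 213 [ 11.3 -31.4 -11.5] [39 34 30] [  9.4 -31.6  -9.2]
side 295 214 [ 13.4 -28.8 -10.2] [79 78 79] [ 14.5 -33.8 -12.1]
side 298 208 [  4.  -25.9  12.5] [42 37 35] [  7.2 -34.3   7.6]
side 300 209 [ 12.6 -30.9   8.5] [39 34 29] [ 12.1 -33.5   8.8]
```

Both the side and wrist cameras agree: the fingertips stand about 28 mm behind the reported TCP, when they should be 8 mm ahead of it. So the reported pose reads about 36 mm too low, and the fingers closed above the knob. I'll correct for that from here on, using camera-referenced heights: eef z = grasp z − 47.

```bash
python3 -m inch '[[-0.1,0,0,0,0,0],[-0.1,0,0,0,0,0],[-0.1,0,0,0,0,0],[-0.1,0,0,0,0,0],[-0.1,0,0,0,0,0],[-0.1,0,0,0,0,0],[-0.1,0,0,0,0,0],[-0.1,0,0,0,0,0],[-0.1,0,0,0,0,0]]' 7 25
python3 -m inch '[[0,1,0,0,0,0],[0,2,0,0,0,0],[0,3,0,0,0,0],[0,4,0,0,0,0],[0,5,0,0,0,0],[0,6,0,0,0,0],[0,6.5,0,0,0,0],[0,7,0,0,0,0],[0,7,0,0,0,0],[0,7,0,0,0,0]]'
python3 - <<'E'
from h import *; from plant import robot,snapshot
s=robot.sense(); print(s["eef_pos"],s["ft_force"],rows(s,(515.6,-226,85),0.35))
M=R.from_rotvec(s["tcp_rot"]).as_matrix(); t=s["eef_pos"]
for n in ("wrist","side"):
  d=snapshot(n); cv2.imwrite(f"pics/{n}5.png",(cv2.resize(d["image"][150:270,240:350],None,fx=5,fy=5) if n=="side" else d["image"])[:,:,::-1])
E
```

```text
time_s: 5.83
eef_pos: [515.1, -226.4, 160.1]
tcp_rot: [-1.356, 0.945, -0.945]
ft_force: [0.1, -0.4, 0.1]
width: 68.3
time_s: 6.67
eef_pos: [515.1, -226.5, 90.1]
tcp_rot: [-1.356, 0.945, -0.945]
ft_force: [0.2, -0.5, -0.6]
width: 70.0
[ 515.14866461 -226.47079976   90.05795664] [ 0.16108085 -0.52241348 -0.56545866] (array([-0.03,  0.51,  0.06]), array([-0.   ,  0.003, -0.   ]), np.float64(0.353))
```

View pics/side5.png

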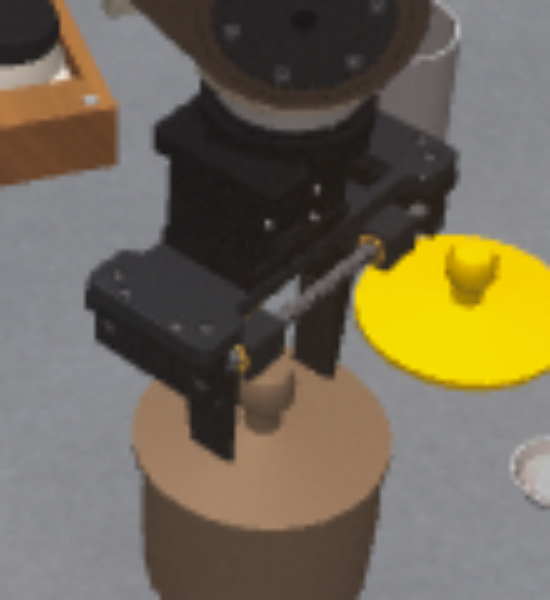

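View pics/wrist5.png

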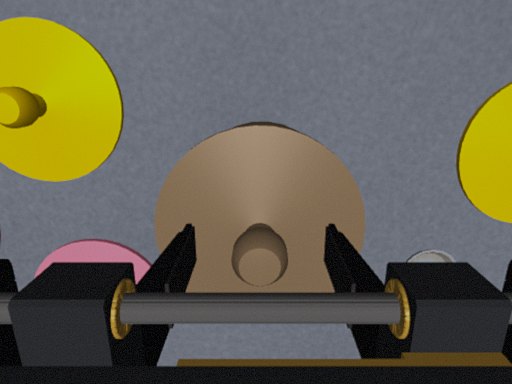

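Now the fingers clearly straddle the knob (wrist view: knob at (260,258), fingertips at (190,225) and (330,225)). Down 4 mm and close.

```bash
python3 -m inch '[[0,0.2,0,0,0,0],[0,0.4,0,0,0,0],[0,0.4,0,0,0,0],[0,0.4,0,0,0,0],[0,0.4,0,0,0,0],[0,0.4,0,0,0,0],[0,0.4,0,0,0,0],[0,0.4,0,0,0,0],[0,0.4,0,0,0,0],[0,0.4,0,0,0,0]]' 1.0 25
python3 -m inch '[[0,0,0,0,0,0],[0,0,0,0,0,0],[0,0,0,0,0,0]]'
```

```text
time_s: 7.6
eef_pos: [515.1, -226.4, 86.1]
tcp_rot: [-1.356, 0.945, -0.945]
ft_force: [0.6, 0.4, 0.5]
width: 27.1
time_s: 7.85
eef_pos: [515.1, -226.4, 86.2]
tcp_rot: [-1.356, 0.945, -0.945]
ft_force: [-0.3, 0.1, 0.4]
width: 27.2
```

Stopped on the knob at 27.2 mm. Lifting.

```bash
python3 -m inch '[[0,-0.2,0,0,0,0],[0,-0.5,0,0,0,0],[0,-1,0,0,0,0],[0,-1.6,0,0,0,0],[0,-2.3,0,0,0,0],[0,-3,0,0,0,0],[0,-3.5,0,0,0,0],[0,-3.5,0,0,0,0],[0,-3.5,0,0,0,0]]'
python3 - <<'E'
from h import *; from plant import robot,snapshot
s=robot.sense(); print(s["eef_pos"],s["ft_force"],rows(s,(515,-70,s["eef_pos"][2]),0.35))
d=snapshot("side"); cv2.imwrite(f"pics/side6.png",cv2.resize(d["image"][150:290,240:350],None,fx=4,fy=4)[:,:,::-1])
E
```

```text
time_s: 8.6
eef_pos: [515.2, -226.5, 121.5]
tcp_rot: [-1.356, 0.945, -0.946]
ft_force: [0.0, 0.0, -2.9]
width: 26.8
[ 515.16612314 -226.45256841  121.46926674] [ 0.02953651  0.03880078 -2.89059755] (array([-14.69,  -0.  ,   5.39]), array([-0.001,  0.003,  0.   ]), np.float64(0.353))
```

View pics/side6.png

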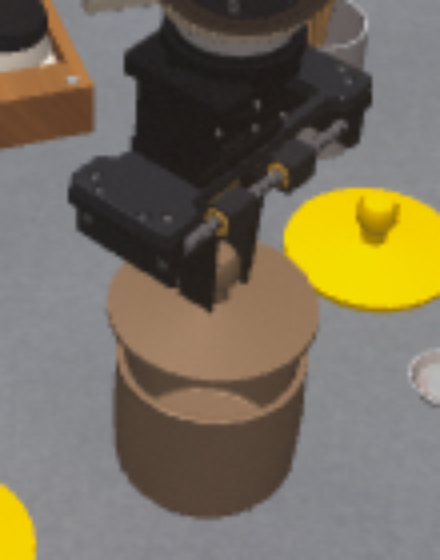

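The lid hangs level in the gripper, 2.9 N of weight. Carrying it 166 mm to the left.

```bash
python3 -m inch '[[-1,0,0.4,0,0,0],[-3,0,1.1,0,0,0],[-5.5,0,2,0,0,0],[-8,0,2.9,0,0,0],[-10.5,0,3.8,0,0,0],[-13,0,4.7,0,0,0],[-15,0,5.4,0,0,0],[-15.6,0,5.7,0,0,0],[-15.6,0,5.7,0,0,0],[-15.6,0,5.7,0,0,0]]'
python3 -m inch '[[0,2,0,0,0,0],[0,4,0,0,0,0],[0,6,0,0,0,0],[0,8,0,0,0,0],[0,9.5,0,0,0,0],[0,10.5,0,0,0,0],[0,10.5,0,0,0,0],[0,10.5,0,0,0,0]]'
python3 - <<'E'
from h import *; from plant import robot,snapshot
s=robot.sense(); print(s["eef_pos"],s["ft_force"])
d=snapshot("side"); cv2.imwrite(f"pics/side7.png",cv2.resize(d["image"][130:290,190:350],None,fx=4,fy=3.5)[:,:,::-1])
P=pts(d);
E
```

```text
time_s: 9.48
eef_pos: [514.7, -60.2, 121.0]
tcp_rot: [-1.356, 0.945, -0.945]
ft_force: [-0.7, 0.7, -2.5]
width: 26.7
time_s: 10.15
eef_pos: [514.7, -60.9, 16.1]
tcp_rot: [-1.356, 0.946, -0.946]
ft_force: [0.6, 1.0, -3.1]
width: 27.1
[514.68519153 -60.93789148  16.06715092] [ 0.62019326  0.96132455 -3.07387359]
```

View pics/side7.png

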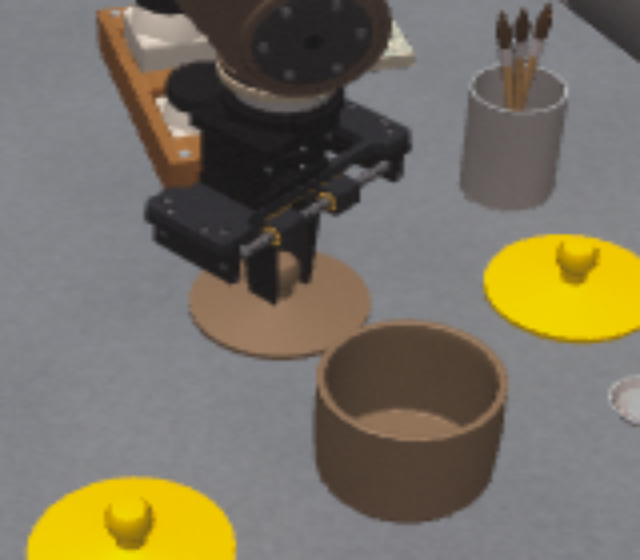

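```bash
python3 -m inch '[[0,0.4,0,0,0,0],[0,0.8,0,0,0,0],[0,1.2,0,0,0,0],[0,1.4,0,0,0,0],[0,1.6,0,0,0,0],[0,1.6,0,0,0,0],[0,1.6,0,0,0,0]]'
python3 -m inch '[[0,0.1,0,0,0,0],[0,0.2,0,0,0,0],[0,0.2,0,0,0,0],[0,0.2,0,0,0,0]]'
```

```text
time_s: 10.78
eef_pos: [514.6, -60.3, 0.0]
tcp_rot: [-1.356, 0.945, -0.945]
ft_force: [0.1, -0.7, -2.5]
width: 27.3
time_s: 11.12
eef_pos: [514.6, -60.3, -1.9]
tcp_rot: [-1.356, 0.945, -0.945]
ft_force: [0.1, 0.1, -2.3]
width: 27.0
```

```bash
python3 -m inch '[[0,0.05,0,0,0,0],[0,0.1,0,0,0,0],[0,0.1,0,0,0,0],[0,0.1,0,0,0,0]]'
python3 -m inch '[[0,0.05,0,0,0,0],[0,0.05,0,0,0,0],[0,0.05,0,0,0,0]]'
```

```text
time_s: 11.45
eef_pos: [514.7, -60.3, -2.8]
tcp_rot: [-1.356, 0.945, -0.945]
ft_force: [-0.5, -0.2, -2.4]
width: 27.2
time_s: 11.7
eef_pos: [514.7, -60.4, -2.9]
tcp_rot: [-1.356, 0.945, -0.946]
ft_force: [-1.5, 0.9, 5.5]
width: 27.0
```

Contact (force turned from −2.4 to +5.5 N). Release by opening in place, then rise.

```bash
python3 -m inch '[[0,-0.05,0,0,0,0],[0,-0.05,0,0,0,0],[0,-0.05,0,0,0,0],[0,-0.05,0,0,0,0],[0,-0.05,0,0,0,0],[0,-0.05,0,0,0,0],[0,-0.05,0,0,0,0],[0,-0.05,0,0,0,0]]' 7
python3 -m inch '[[0,-1,0,0,0,0],[0,-3,0,0,0,0],[0,-6,0,0,0,0],[0,-10,0,0,0,0],[0,-14,0,0,0,0],[0,-17,0,0,0,0],[0,-18,0,0,0,0],[0,-18,0,0,0,0]]' 9.4
python3 - <<'E'
from h import *; from plant import robot,snapshot
s=robot.sense(); print(s["eef_pos"],s["joint_pos"].round(2))
for n in ("side","top"):
    d=snapshot(n); cv2.imwrite(f"pics/{n}8.png",d["image"][:,:,::-1]);P=pts(d)
    m=(d["range_z"]>0)&(np.hypot(P[...,0]-515,P[...,1]+60)<80)
    for lo,hi in((34,60),(5,26)):
        p=P[m&(P[...,2]>lo)&(P[...,2]<hi)]
        if len(p)>4: print(n,len(p),circ(p),p[:,2].max())
print(rows(s,(580,235,180),0.0))
E
```

```text
time_s: 12.37
eef_pos: [514.6, -60.3, -2.9]
tcp_rot: [-1.356, 0.945, -0.945]
ft_force: [-0.0, 0.6, -0.0]
width: 69.1
time_s: 13.03
eef_pos: [515.5, -60.5, 180.2]
tcp_rot: [-1.354, 0.941, -0.949]
ft_force: [-0.3, -0.8, 0.3]
width: 93.8
[515.51815056 -60.50498087 180.20576995] [-0.24  0.35  1.83  0.    0.96 -0.6 ]
side 86 (array([516.7, -65. ]), 14.6) 56.23291892808038
side 1003 (array([511.2, -55.6]), 77.3) 25.97581641880322
(array([-2.550e+01,  2.000e-02,  1.627e+01]), array([-0.005,  0.353,  0.002]), np.float64(0.353))
```

View pics/side8.png

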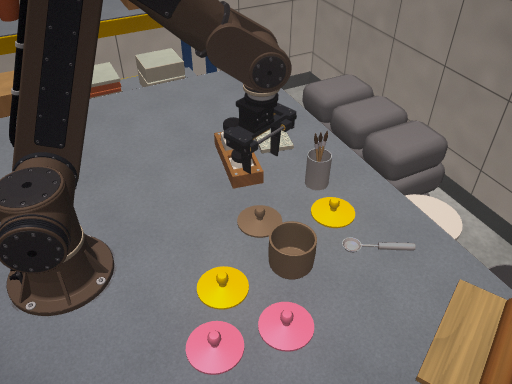

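The lid lies flat at about (516,−62), released, and the crock is untouched. On to the cap, staying high.

```bash
python3 -m inch '[[-3,0,2,0,0.04,0],[-6,0,4,0,0.08,0],[-9,0,6,0,0.12,0],[-12.5,0,8,0,0.16,0],[-16,0,10.5,0,0.2,0],[-19.5,0,12.8,0,0.24,0],[-23,0,15,0,0.28,0],[-26,0,17,0,0.32,0],[-28.1,0,18.4,0,0.353,0],[-28.1,0,18.4,0,0.353,0]]' 9.4 25
python3 -m inch '[[0,0,0,0,0,0],[0,0,0,0,0,0]]'
python3 - <<'E'
from h import *; from plant import robot,snapshot
s=robot.sense(); print(s["eef_pos"],s["joint_pos"].round(2),s["width"])
d=snapshot("wrist"); cv2.imwrite("pics/w9.png",d["image"][:,:,::-1]);P=pts(d)
m=(d["range_z"]>0)&(np.hypot(P[...,0]-590,P[...,1]-266)<45)&(P[...,2]>112)&(P[...,2]<130); p=P[m]; print(len(p),p.mean(0),circ(p),np.median(p[:,2]))
M=R.from_rotvec(s["tcp_rot"]).as_matrix(); L=(P-s["eef_pos"])@M
f=(d["range_z"]>0)&(L[...,1]<-20)&(L[...,1]>-60)&(abs(L[...,2])<60); q=L[f]; 
for k in (q[q[:,2]>0],q[q[:,2]<0]): print(k.max(0).round(1),k.min(0).round(1),k.mean(0).round(1))
print(rows(s,(591.5,267,90),0))
E
```

```text
time_s: 13.97
eef_pos: [589.7, 271.1, 174.0]
tcp_rot: [-1.213, 1.21, -1.207]
ft_force: [0.8, 0.1, -0.4]
width: 93.6
time_s: 14.13
eef_pos: [589.4, 266.3, 175.3]
tcp_rot: [-1.212, 1.21, -1.208]
ft_force: [0.0, -0.6, -0.3]
width: 93.7
[589.38581059 266.27692357 175.29735479] [ 0.32  0.54  1.51 -0.    1.09  0.32] 93.70092219344703
4888 [587.41346841 269.63893106 120.85711849] (array([587.1, 267.4]), 31.7) 121.07432331662442
[ 11.3 -25.5  54.3] [-12.3 -60.   45.1] [ -4.2 -45.5  46.9]
[ 10.8 -25.  -47.8] [-12.4 -60.  -57.1] [ -4.3 -45.5 -49.6]
(array([-0.08,  8.53,  0.24]), array([0.003, 0.001, 0.001]), np.float64(0.001))
```

View pics/w9.png

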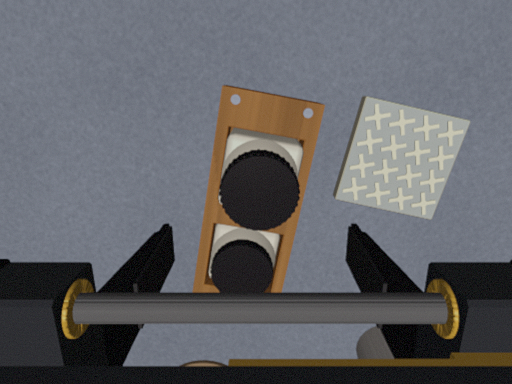

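Wrist view: black tall cap centred at (260,190), between the open fingers (tips at (170,228) and (352,228)). Lowering around the cap.

```bash
python3 -m inch '[[-0.1,1,0,0,0,0],[-0.1,3,0,0,0,0],[-0.1,5,0,0,0,0],[-0.1,7,0,0,0,0],[-0.1,8,0,0,0,0],[-0.1,8.5,0,0,0,0],[-0.1,8.5,0,0,0,0],[-0.1,8.5,0,0,0,0]]'
python3 - <<'E'
from h import *; from plant import robot,snapshot
s=robot.sense(); print(s["eef_pos"],s["ft_force"],rows(s,(589,267,64.5),0))
for n in ("wrist","side"):
  d=snapshot(n); cv2.imwrite(f"pics/{n}10.png",(cv2.resize(d["image"][60:200,180:310],None,fx=4.5,fy=4.2) if n=="side" else d["image"])[:,:,::-1])
  P=pts(d); M=R.from_rotvec(s["tcp_rot"]).as_matrix(); L=(P-s["eef_pos"])@M
  for lo,hi in((112,128),):
    m=(d["range_z"]>0)&(np.hypot(P[...,0]-590,P[...,1]-266)<38)&(P[...,2]>lo)&(P[...,2]<hi); p=P[m]; print(n,len(p),circ(p))
  f=(d["range_z"]>0)&(L[...,1]<-24)&(L[...,1]>-60)&(abs(L[...,2])<60)&(abs(L[...,2])>41); q=L[f]
  for k in (q[q[:,2]>0],q[q[:,2]<0]):
    if len(k): print(k.max(0).round(1),k.min(0).round(1))
E
```

```text
time_s: 14.85
eef_pos: [590.5, 267.8, 92.7]
tcp_rot: [-1.208, 1.209, -1.21]
ft_force: [0.5, 0.1, -0.3]
width: 94.0
[590.50745402 267.75992749  92.69825475] [ 0.46203801  0.09173688 -0.31408657] (array([ 0.08,  2.82, -0.15]), array([-0.001, -0.   , -0.   ]), np.float64(-0.0))
wrist 9583 (array([587.3, 267.6]), 31.7)
[ 11.  -26.   54.2] [-12.2 -60.   45. ]
[ 10.9 -25.8 -47.7] [-12.5 -60.  -57. ]
side 218 (array([591.1, 263.4]), 32.8)
[ 16.7 -24.3  59.6] [-1166.    -59.8    41.1]
[ 18.1 -28.7 -42.3] [-13.4 -59.2 -55. ]
```

View pics/side10.png

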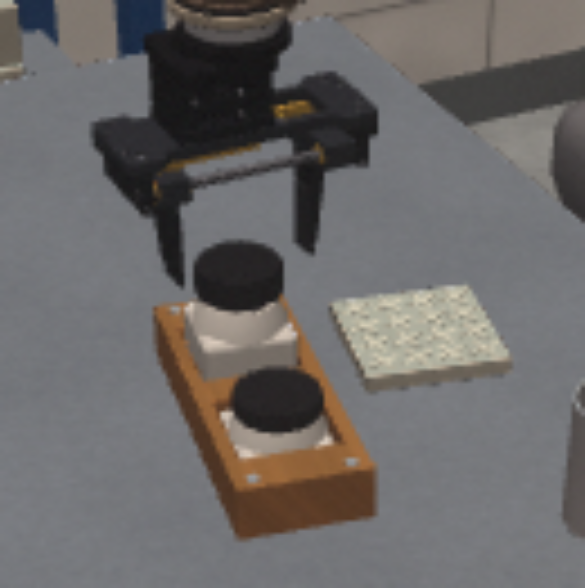

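View pics/wrist10.png

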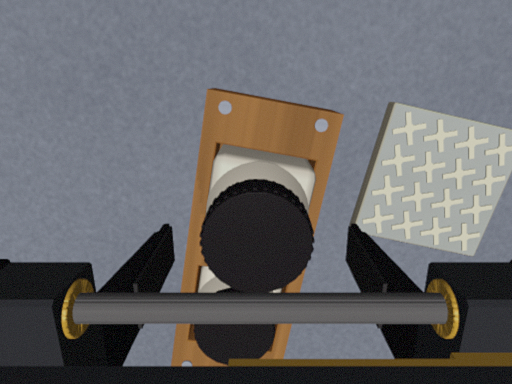

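```bash
python3 -m inch '[[0.1,1,-0.2,0,0,0],[0.1,1.8,-0.2,0,0,0],[0.1,2.4,-0.2,0,0,0],[0.1,2.8,-0.2,0,0,0],[0.1,2.8,-0.2,0,0,0],[0.1,2.8,-0.2,0,0,0]]' 
python3 -m inch '[[0,0,0,0,0,0],[0,0,0,0,0,0],[0,0,0,0,0,0],[0,0,0,0,0,0],[0,0,0,0,0,0],[0,0,0,0,0,0],[0,0,0,0,0,0],[0,0,0,0,0,0]]' 4 10
```

```text
time_s: 15.45
eef_pos: [588.1, 267.0, 63.8]
tcp_rot: [-1.21, 1.209, -1.209]
ft_force: [0.5, 0.5, 0.2]
width: 94.0
time_s: 16.12
eef_pos: [588.4, 267.0, 64.3]
tcp_rot: [-1.209, 1.209, -1.209]
ft_force: [1.9, -0.9, 0.7]
width: 62.0
```

```bash
python3 -m inch '[[0,0,0,0,0,0],[0,0,0,0,0,0],[0,0,0,0,0,0],[0,0,0,0,0,0],[0,0,0,0,0,0]]' 4 60
python3 - <<'E'
from h import *; from plant import robot,snapshot
s=robot.sense(); print(s["eef_pos"],s["ft_force"],s["moment"],s["width"])
d=snapshot("side"); cv2.imwrite(f"pics/side11.png",cv2.resize(d["image"][60:200,180:310],None,fx=4.5,fy=4.2)[:,:,::-1])
E
```

```text
time_s: 16.53
eef_pos: [588.3, 267.0, 64.3]
tcp_rot: [-1.209, 1.209, -1.209]
ft_force: [3.2, -0.1, 1.8]
width: 60.9
[588.31070662 267.00881472  64.26191997] [ 3.16706987 -0.14206135  1.79456895] [-0.04738466 -0.27663508 -0.00655492] 60.86585730229951
```

View pics/side11.png

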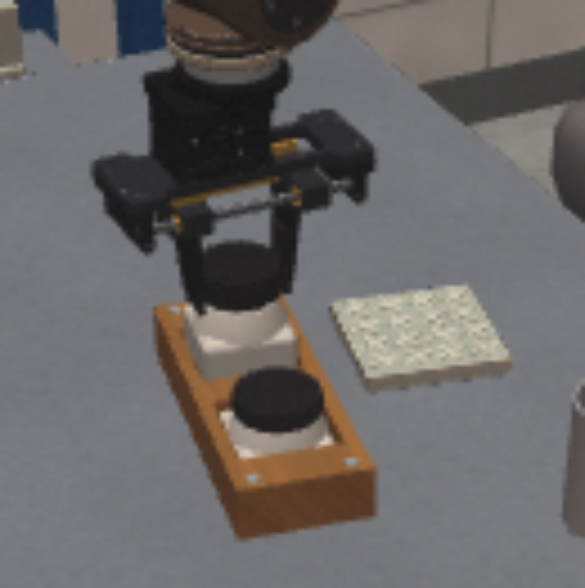

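The cap is gripped. Unscrewing anticlockwise (−wy), following the rise.

```bash
python3 -m inch '[[0,-0.01,0,0,-0.05,0],[0,-0.02,0,0,-0.1,0],[0,-0.04,0,0,-0.15,0],[0,-0.05,0,0,-0.2,0],[0,-0.06,0,0,-0.25,0],[0,-0.07,0,0,-0.3,0],[0,-0.08,0,0,-0.35,0],[0,-0.09,0,0,-0.4,0],[0,-0.1,0,0,-0.4,0]]'
python3 - <<'E'
from h import *; from plant import robot,snapshot
s=robot.sense(); M=R.from_rotvec(s["tcp_rot"]).as_matrix();print(s["eef_pos"],s["ft_force"],s["moment"],s["width"],np.arctan2(M[1,2],M[0,2]))
d=snapshot("wrist"); cv2.imwrite("pics/w12.png",d["image"][:,:,::-1])
E
```

```text
time_s: 17.33
eef_pos: [587.5, 266.6, 64.7]
tcp_rot: [-1.374, 0.909, -0.907]
ft_force: [-0.7, -1.9, -0.9]
width: 61.2
[587.53209975 266.60665429  64.7482398 ] [-0.69056551 -1.87252738 -0.93699451] [-0.37182981  0.15910405  0.0052747 ] 61.19297161026579 0.4021863121267688
```

View pics/w12.png

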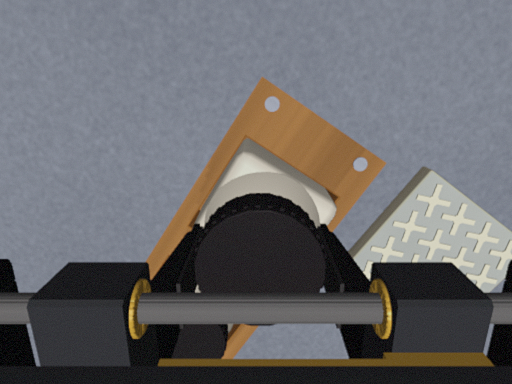

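```bash
python3 -m inch '[[0,-0.01,0,0,-0.06,0],[0,-0.02,0,0,-0.12,0],[0,-0.04,0,0,-0.18,0],[0,-0.06,0,0,-0.24,0],[0,-0.07,0,0,-0.3,0]]'
python3 -c "
from plant import robot; s=robot.sense(); print(s['moment'],s['ft_force'],s['effort'][5])"
python3 -m inch '[[0,-0.01,0,0,-0.06,0],[0,-0.02,0,0,-0.12,0],[0,-0.04,0,0,-0.18,0],[0,-0.06,0,0,-0.24,0],[0,-0.07,0,0,-0.3,0],[0,-0.07,0,0,-0.3,0]]'
python3 - <<'E'
from h import *; from plant import robot,snapshot
s=robot.sense(); M=R.from_rotvec(s["tcp_rot"]).as_matrix();print(s["eef_pos"],s["ft_force"],s["moment"],s["width"],np.arctan2(M[1,2],M[0,2]),s["effort"][5])
d=snapshot("wrist"); cv2.imwrite("pics/w13.png",d["image"][:,:,::-1])
for k,dd in (("w",d),("s",snapshot("side"))):
    P=pts(dd); m=(dd["range_z"]>0)&(np.hypot(P[...,0]-589,P[...,1]-266)<20)&(P[...,2]>105)&(P[...,2]<135); print(k,np.median(P[m][:,2]),m.sum())
E
```

```text
time_s: 17.8
eef_pos: [587.8, 266.8, 65.5]
tcp_rot: [-1.463, 0.68, -0.679]
ft_force: [-0.9, -1.0, -0.8]
width: 61.2
[-0.28899201 -0.01957939 -0.16805522] [-0.93940103 -1.03459698 -0.82095593] 1.0341648012399673
time_s: 18.3
eef_pos: [587.9, 266.9, 66.3]
tcp_rot: [-1.525, 0.447, -0.446]
ft_force: [1.4, -0.0, -1.0]
width: 61.4
[587.87818095 266.94467713  66.30439136] [ 1.41466726 -0.0127603  -1.01243724] [-0.07021018 -0.01653174 -0.01167478] 61.370188812292895 1.0010461961541517 -1.0656607523560524
w 123.30230945659582 3971
s 123.83404944185509 8
```

View pics/w13.png

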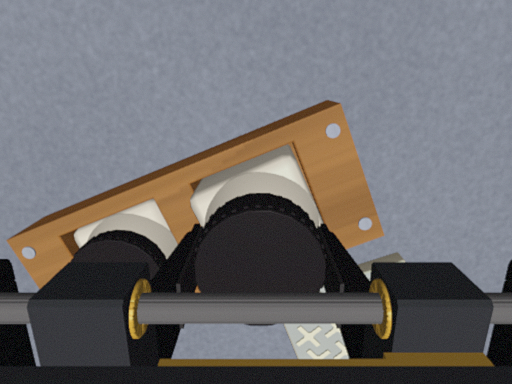

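Cap top rose from 121.1 to 123.3 mm after 1.0 rad, which matches the thread pitch, so the cap is turning with the fingers. Another 0.4 rad takes it past 1.25 and stays short of the stop.

```bash
python3 -m inch '[[0,-0.01,0,0,-0.05,0],[0,-0.02,0,0,-0.1,0],[0,-0.03,0,0,-0.15,0],[0,-0.04,0,0,-0.2,0],[0,-0.05,0,0,-0.25,0],[0,-0.05,0,0,-0.3,0],[0,-0.05,0,0,-0.35,0],[0,-0.05,0,0,-0.4,0],[0,-0.05,0,0,-0.4,0],[0,-0.05,0,0,-0.4,0]]'
python3 - <<'E'
from h import *; from plant import robot,snapshot
s=robot.sense(); M=R.from_rotvec(s["tcp_rot"]).as_matrix();print(s["eef_pos"],s["ft_force"],s["moment"],s["width"],np.arctan2(M[1,2],M[0,2]),s["joint_pos"].round(2))
d=snapshot("wrist"); cv2.imwrite("pics/w14.png",d["image"][:,:,::-1])
P=pts(d); m=(d["range_z"]>0)&(np.hypot(P[...,0]-589,P[...,1]-266)<20)&(P[...,2]>105)&(P[...,2]<135); print(np.median(P[m][:,2]),m.sum())
E
```

```text
time_s: 19.23
eef_pos: [588.1, 267.1, 67.1]
tcp_rot: [-1.566, 0.137, -0.137]
ft_force: [-0.4, 1.3, -0.5]
width: 61.0
[588.1020601  267.06070679  67.07891407] [-0.4149898   1.29118342 -0.50357989] [ 0.08753352 -0.05630435 -0.046097  ] 61.02897749430224 1.3967429728303489 [ 0.32  0.65  1.62  0.    0.87 -1.07]
124.12024792880786 3986
```

View pics/w14.png

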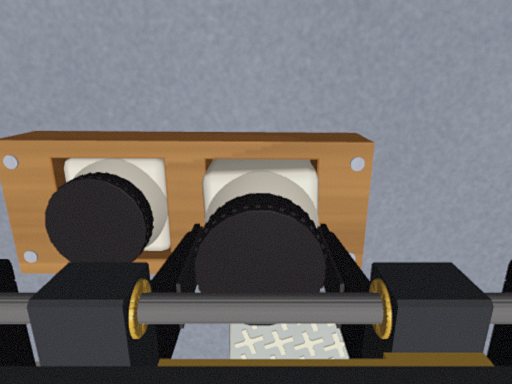

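```bash
python3 -m inch '[[0,-0.1,0,0,0,0],[0,-0.2,0,0,0,0],[0,-0.35,0,0,0,0],[0,-0.5,0,0,0,0],[0,-0.5,0,0,0,0]]'
python3 - <<'E'
from h import *; from plant import robot,snapshot
s=robot.sense(); print(s["eef_pos"],s["ft_force"])
d=snapshot("side"); cv2.imwrite(f"pics/side15.png",cv2.resize(d["image"][60:200,180:310],None,fx=4.5,fy=4.2)[:,:,::-1])
E
```

```text
time_s: 19.7
eef_pos: [588.2, 267.0, 72.5]
tcp_rot: [-1.566, 0.134, -0.135]
ft_force: [0.0, 0.3, -0.6]
width: 61.3
[588.231198   266.96200641  72.45662036] [ 0.02387787  0.25990389 -0.63760035]
```

View pics/side15.png

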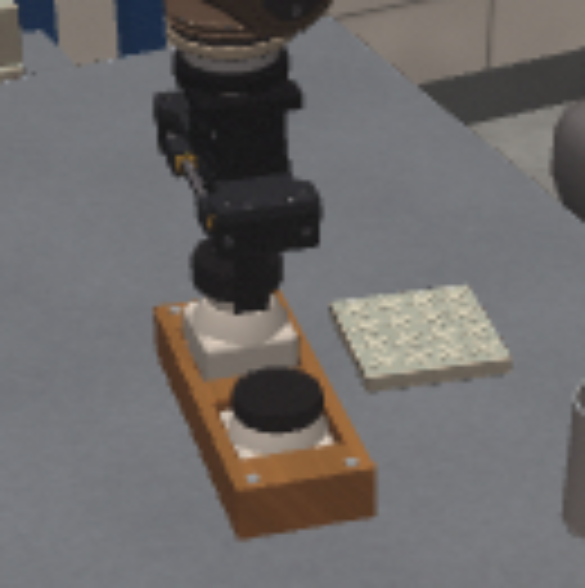

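The jar stays down in its pocket, the cap comes up freely and the wrist load is only −0.6 N. Lifting the remaining ~41 mm.

```bash
python3 -m inch '[[0,-0.4,0,0,0,0],[0,-1,0,0,0,0],[0,-1.7,0,0,0,0],[0,-2.5,0,0,0,0],[0,-3.2,0,0,0,0],[0,-3.7,0,0,0,0],[0,-4,0,0,0,0],[0,-4,0,0,0,0],[0,-4,0,0,0,0],[0,-4,0,0,0,0]]'
python3 - <<'E'
from h import *; from plant import robot,snapshot
s=robot.sense(); print(s["eef_pos"],s["ft_force"],s["width"],abs(s["joint_velocities"]).max())
d=snapshot("side"); cv2.imwrite(f"pics/side16.png",cv2.resize(d["image"][40:290,160:360],None,fx=3.5,fy=2.35)[:,:,::-1])
P=pts(d); m=(d["range_z"]>0)&(np.hypot(P[...,0]-589,P[...,1]-266)<33); z=P[m][:,2]
print(np.histogram(z,bins=range(0,190,10)))
m=(d["range_z"]>0)&(np.hypot(P[...,0]-515,P[...,1]+62)<30)&(P[...,2]>34); p=P[m]; print("lid knob",circ(p),p[:,2].max())
w=snapshot("wrist"); cv2.imwrite("pics/w16.png",w["image"][:,:,::-1]);P=pts(w)
m=(w["range_z"]>0)&(np.hypot(P[...,0]-589,P[...,1]-266)<20)&(P[...,2]>135); print("captop",np.median(P[m][:,2]))
t=snapshot("top"); cv2.imwrite("pics/t16.png",t["image"][:,:,::-1])
E
```

```text
time_s: 20.58
eef_pos: [588.0, 266.9, 111.7]
tcp_rot: [-1.567, 0.134, -0.134]
ft_force: [-0.6, 0.7, -0.3]
width: 61.2
[587.95026273 266.88648445 111.7398709 ] [-0.57158319  0.65334282 -0.30494765] 61.2391606880876 0.0024597540847704387
(array([ 0,  0,  0,  0,  5,  5, 13, 48, 74, 57, 63, 53, 18,  0, 13, 36, 56,
       28]), array([  0,  10,  20,  30,  40,  50,  60,  70,  80,  90, 100, 110, 120,
       130, 140, 150, 160, 170, 180]))
lid knob (array([515.9, -64.9]), 13.8) 56.12658178861932
captop 168.6926399367174
```

View pics/side16.png

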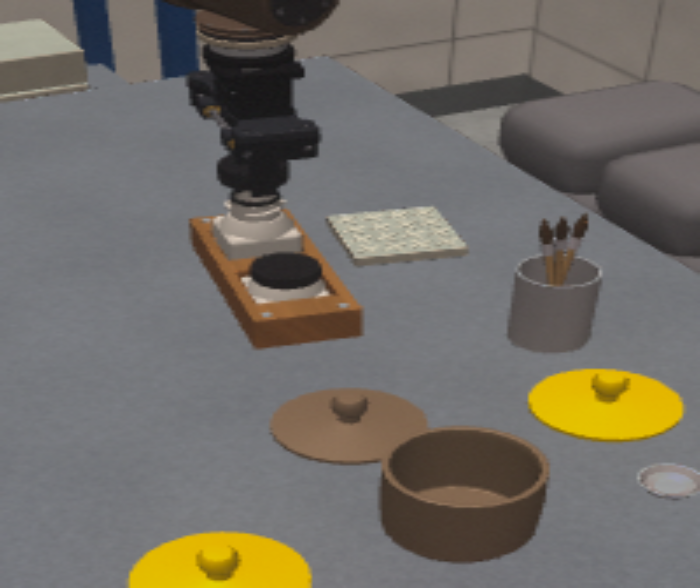

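View pics/t16.png

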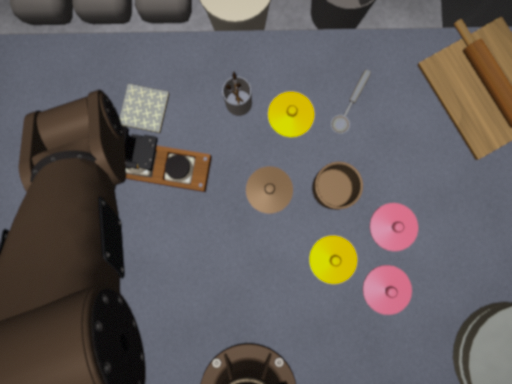

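Side view: the cap is held level over the open neck with a visible gap, and the jar is seated. Top view: lid at (269,190), crock at (337,186), nothing else moved. Handing in.

```bash
python3 -c "
from plant import finish_job; print(finish_job())"
```

```text
the job is handed in; nothing more can be done
None
```

I handed the job in at about 20.8 s, with the lid off the crock and the cap unscrewed and held above the jar. `finish_job` gives no verdict, so the checks below are my own.

**What I did**
- **Lid:** I lifted it by its knob and set it flat on the bench about 166 mm from the crock, then let go.
- **Cap:** I gripped it at 60 N and unscrewed it 1.40 rad anticlockwise. The top rose about 3 mm, as the thread should. I then lifted it straight off.

**Last checks**
- **Held cap:** The fingers stand at 61.2 mm on it. Its top is at about 168.5 mm, so the lower edge is about 24 mm above the mouth. The arm was still.
- **Jar:** It stayed seated. The wrist load was only −0.6 N as the cap came free.
- **Lid:** The cameras show it flat, knob up, at about (516, −63) mm.
- **Everything else:** The crock, short jar, brush pot, tile, spoon and look-alike lids look unmoved in the top picture. I did not re-measure them.

**What failed or disagreed**
- **First grasp missed:** The fingers closed just above the knob without moving anything. The side and wrist cameras both put the fingertips about 36 mm higher than the reported TCP implies. I corrected for this in every later move.
- **Camera mismatch:** The cameras differed by 2 to 4 mm in position, so I used finger and object positions from the same view when aligning the cap grasp.
- **Cap angle not seen:** I took it from the gripper's turn and the cap's rise.

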